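# Slide the flange plate out past the end of its ledge

## Task

Push the small upright turn-catch on the end of the raised aluminium ledge over to either side, until all of it lies below the ledge's top. Then gently push the flange plate, the flat steel one with the big round hole, along the ledge until about a third of its length sticks out past that end, still lying flat and straight on the ledge, so that a colleague can take it by its edge. Do not lift the plate, and leave the coupling hub on the ledge and the things around it where they stand.

Things in the scene. Friction and masses are not known exactly. Their poses are not given: they have to be found in the camera images.
- ledge: Raised fixed ledge: aluminium profile, 120 mm wide (x), 380 long (y), flat top 60 mm above the bench. Origin on the bench under its middle; z up, y along it to the catch end, x away from the robot. On the far (+x) side a steel strip stands 12 mm above the top, inner face 60 mm from the middle line, ending 40 mm short of the catch end. Robot-side edge open.
- ledge_end (a point): Point on the ledge's top surface at the middle of its catch end (y = 190 mm, z = 60 mm from the ledge's origin); same axes as the ledge.
- catch (a joint): Dark flat bar turning in the plane of the ledge's end face, stays where left (about 2 N at its tip). 0 rad = upright, blocking; + leans to the robot side (ledge -x), - to the far side; stops +-1.8; all below the ledge's top from 1.2. Axis at the middle of the end face, 20 mm below the top. 18 mm wide, reaches 38 mm from the axis, 6 to 14 mm out from the face (13 mm bolt head to 22).
- catch_tip (a point): Point at the catch's free end, in the middle of its thickness, 38 mm from the bolt's axis; upright, it stands 18 mm above the ledge's top.
- plate_mid (a point): Centre of the flange plate, half-way through its thickness: blackened steel, 100 mm wide (its x), 140 long (its y), 6 thick, 0.35 to 0.7 kg, with a 60 mm round hole in the middle and four 9 mm corner holes. It lies loose and flat on the ledge (this point 3 mm above the ledge's top); its y points along the ledge to the catch end.
- plate_front (a point): Middle of the plate's leading end, the one towards the catch, half-way through its thickness: 70 mm along the plate's y from its centre.
- hub: Aluminium coupling hub, a 44 mm round disc with three jaws on top, 38 mm tall, standing loose on the ledge behind the plate (away from the catch). Origin at the middle of its underside. To be left alone.
- bearing: Loose steel ring 52 mm across, 15 mm tall, on the bench. Origin under its middle. To be left alone.
- driver: Loose screwdriver 190 mm long lying on the bench beyond the ledge. To be left alone.
- fan: Loose square black fan, 80 mm wide and 80 mm tall, 32 mm thick, standing on the bench. Origin under its middle. To be left alone.
- pedestal: Loose grey bearing pedestal, 110 mm by 40 mm foot, 76 mm tall, on the bench. Origin under its middle. To be left alone.
- screw_tray: Loose open grey tray of screws, 90 x 130 x 30 mm, on the bench. Origin under its middle. To be left alone.
- spray: Loose metal can 52 mm across, 130 mm tall, standing on the bench. Origin under its middle. To be left alone.

How it is judged:
By the outcome, as a careful person would: the job done as asked, in the order asked, and still so for the second after the job is handed in, with the robot touching nothing.
It also fails if it takes over 45 s, if anything falls off the work surface, if the arm or the gripper's body presses on something with over 40 N, if the wrist force passes 120 N, or if a joint passes its speed limit or range.

## Robot

A 7-joint arm with a two-finger parallel gripper is mounted at the origin on the work surface. World frame = base frame: x ahead of the robot, y to its left, z up, the work surface at z = 0. Lengths are in m, angles in rad, forces in N, time in s.
With the tool pointing down it reaches from about 0.4 to 0.85 m from the base axis. Payload 6.9 kg.
Tool frame: the origin (TCP) lies between the finger pads; the fingertips stand 14 mm ahead of it and the grasp point (between the pads) lies 5 mm behind it; z points along the fingers, y is the direction in which the jaws open and shut (so a half turn about z gives the same grasp; the last joint's range is limited). The gripper opens to 85 mm and grips with 20 to 120 N. Pads are 22 mm wide; open, the fingers measure 114 mm over their backs; the gripper's body (76 mm by 85 mm) begins 54 mm behind the grasp point. The pads swing forward as they close: fully open they stand 13 mm farther back than shut.
Start: joints at [-1.032, 0.507, -0.238, 1.5, 0.126, 1.149, -0.155], TCP at [0.263, 0.567, 0.245] pointing down, gripper open.
Joint ranges: [-3.08, 3.08], [-0.24, 2.05], [-1.43, 1.35], [0, 2.5], [-1.52, 4.66], [0.17, 1.96], [-2.89, 2.89]. Speed limits (rad/s): [2.39, 2.39, 3.14, 3.14, 3.14, 3.14, 3.14].

## Interface

Orientations are given as a 3x3 rotation matrix whose columns are the frame's x, y, z axes.
In Python, from bench import monitor, eyes, workorder gives the robot as it stands.
- The arm moves only by the shell command python3 -m handwheel 'ROWS'. ROWS is JSON, a list of rows, each a list of 3 entries, a list of its own where there are three numbers: the shift along the world's x, y, z in mm, then the turn, a rotation vector about the world's x, y, z in degrees, then the finger opening in mm, from 0 to 85.4. In form: [[[dx, dy, dz], [wx, wy, wz], hand], ...]. A call has 1 to 8 rows; each row is the pose to reach, as a shift and turn from the pose measured when the call began; what a row does not reach only later rows make up. A row lasts 1/12 s, in which the tool goes at most 41.7 mm and 7.16 degrees, less where a joint would pass 70% of its speed; a pose out of reach is approached as far as the arm can. A call with a gripper value outside its range is refused whole. The fingers move at their own pace and stop on an object; the grip force is fixed at half the most. Time passes only in rows, so rows that repeat a pose let the fingers close. It gives the time, the measured TCP pose, the force and the opening at its end, in the units of the state.
- monitor.state(): the state, without advancing time (a new reading comes with each control period).
- eyes.grab_frame(name): name is "scene" or "top" or "wrist"; returns the picture (480x640x3 uint8, red, green, blue); there is no depth.
- eyes.camera_info(name): a dict with "fx", "fy", "cx", "cy" (pixels), "R" (3x3) and "t" (3): a world point X has camera coordinates R X + t; the wrist camera has in their place "tool_from_camera" (4x4, takes a point from camera to tool coordinates, whose origin is the TCP and whose axes are the flange's). Camera axes: x right, y down, z forward; pixel columns grow to the right and rows downward; lengths in m; the calibration is good to about 2 mm. A picture is of the moment at which its call begins: read the wrist's pose just before it. camera_info takes no time and is no camera call.
- workorder.finish_job(): hands the job in, once; it reports no verdict.
The state is a dict: "time_s": time; "qpos": joint angles; "qvel": joint speeds; "joint_efforts": joint torques, N m; "tool_pos": TCP position; "ee_rot": TCP orientation; "ft_force": force on the tool from outside, world axes, zero at the start; "wrist_torque": the same for the moment, N m; "opening": finger opening in m.
Only numpy, scipy, OpenCV 4.12 (cv2) and the standard library are available. Lean on these libraries where they do the work, as an engineer would, in place of code of your own. Each camera call takes 0.05 s, during which the arm holds its last target. There are 200 camera calls.

## Working session

There is one attempt and no reset: what is moved stays moved. The work goes in short steps, Python scripts to look and compute and a shell command to move; the robot and the scene stay as the last step left them, time stands still between calls to the robot, and variables do not carry over. Pictures are saved under pics/ and viewed, about 8 in all and at most 12, crops included, and the job is handed in when it is done.

```bash
mkdir -p pics; python3 - <<'E'
from bench import monitor, eyes
import cv2, numpy as np
s=monitor.state();print(s)
for n in("scene","top"):
    im=eyes.grab_frame(n);cv2.imwrite(f"pics/{n}0.png",im[:,:,::-1]);print(n,eyes.camera_info(n))
print(eyes.camera_info("wrist"))
E
```

```text
{'time_s': 0.0, 'qpos': array([-1.03149229,  0.50831639, -0.23751895,  1.50113746,  0.12571073,
        1.14889252, -0.15480035]), 'qvel': array([-6.74138560e-04, -9.32215538e-04,  7.99309429e-04,  4.02038595e-04,
       -7.35094000e-04,  9.93157414e-06, -1.08519117e-03]), 'joint_efforts': array([ 1.48988885e-03, -6.20576835e+01, -2.18604013e+00, -2.49671924e+01,
        1.28864488e-02,  1.14369113e-02,  4.09936933e-05]), 'tool_pos': array([0.26257887, 0.56663987, 0.24444117]), 'ee_rot': array([[-9.07380457e-01,  4.20309671e-01, -6.97595422e-04],
       [ 4.20310247e-01,  9.07379013e-01, -1.61965253e-03],
       [-4.77721778e-05, -1.76284756e-03, -9.99998445e-01]]), 'ft_force': array([ 1.09460134, -0.18688177,  0.83567024]), 'wrist_torque': array([-0.0298482 ,  0.04960984, -0.03747401]), 'opening': 0.08526839431948821}
scene {'fx': 617.0755412049577, 'fy': 617.0755412049577, 'cx': 322.8962338654065, 'cy': 237.45960172028802, 'R': array([[-0.43954421,  0.89817685,  0.00890086],
       [ 0.69250232,  0.34517023, -0.6334809 ],
       [-0.57205019, -0.272279  , -0.77370713]]), 't': array([ 0.2523977 , -0.33001467,  1.69583316])}
top {'fx': 549.5859636140495, 'fy': 549.5859636140495, 'cx': 318.908289266244, 'cy': 240.4867651601946, 'R': array([[ 0.02053421, -0.99966423,  0.01580391],
       [-0.99651322, -0.02174295, -0.08055219],
       [ 0.08086877, -0.01409473, -0.9966251 ]]), 't': array([-0.03427636,  0.57601575,  1.26420201])}
{'fx': 397.162048282357, 'fy': 397.162048282357, 'cx': 327.1681325058313, 'cy': 228.4470222160102, 'tool_from_camera': array([[ 3.14407869e-04, -9.54538605e-01, -2.98087156e-01,
         7.59335964e-02],
       [ 9.99999832e-01,  1.54690106e-04,  5.59400615e-04,
         1.39537008e-03],
       [-4.87858349e-04, -2.98087282e-01,  9.54538493e-01,
        -1.27839536e-01],
       [ 0.00000000e+00,  0.00000000e+00,  0.00000000e+00,
         1.00000000e+00]])}
```

View pics/scene0.png

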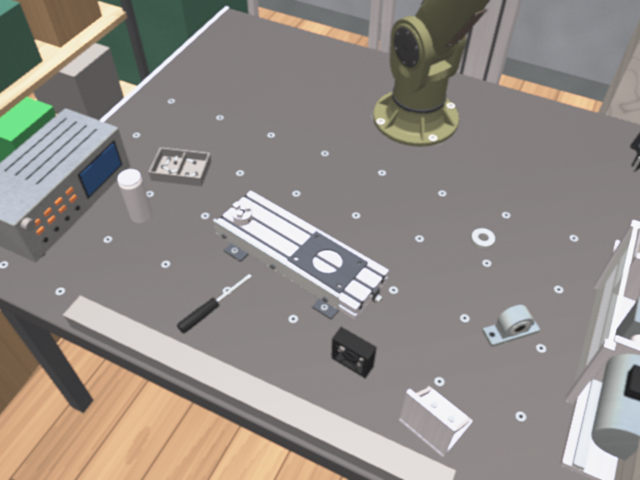

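View pics/top0.png

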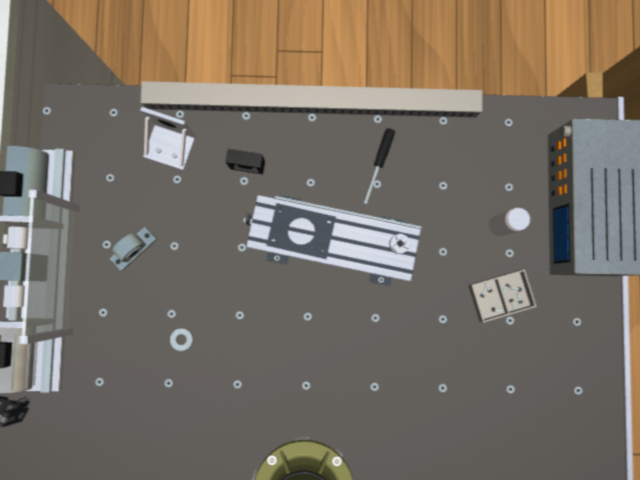

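The scene view has the ledge from (250,195) to (370,300), with the catch at about (378,296) and the hub at (240,212). In the top view the ledge corners are about (258,196), (420,228), (411,279) and (248,247), with the plate hole at (300,231). I'll enlarge the top view.

```bash
python3 - <<'E'
import cv2
a=cv2.imread("pics/top0.png")[180:290,237:437]
cv2.imwrite("pics/c1.png",cv2.resize(a,None,fx=4,fy=4,interpolation=cv2.INTER_CUBIC))
E
```

```text
(no output)
```

View pics/c1.png

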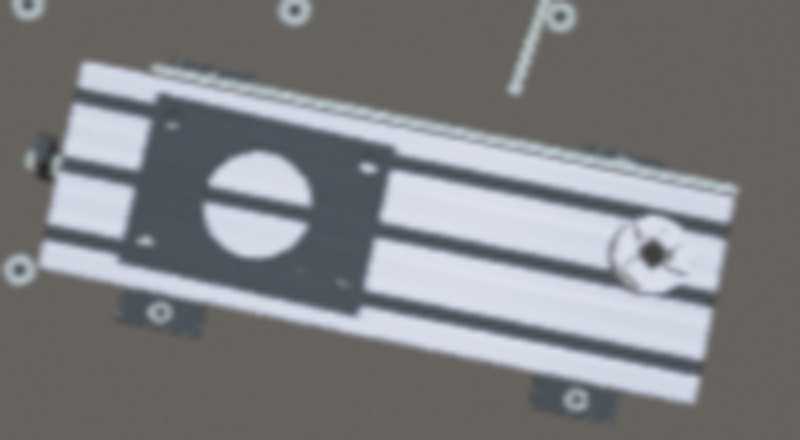

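In the crop, the ledge corners are (82,62), (40,268), (696,403) and (738,190). The plate corners are (158,95), (395,150), (358,315) and (120,262), the hub top is at (652,254), and the catch is at (45,158).

```bash
cat > h.py <<'E'
import numpy as np
from bench import monitor, eyes
def ray(name,uv,z):
    c=eyes.camera_info(name)
    if "R" in c: R,t=np.array(c["R"]),np.array(c["t"]); o=-R.T@t; M=R.T
    else:
        s=monitor.state();T=np.array(c["tool_from_camera"]);E=np.array(s["ee_rot"])
        M=E@T[:3,:3];o=np.array(s["tool_pos"])+E@T[:3,3]
    d=M@np.array([(uv[0]-c["cx"])/c["fx"],(uv[1]-c["cy"])/c["fy"],1])
    return o+d*(z-o[2])/d[2]
E
python3 - <<'E'
from h import *
f=lambda p,z:ray("top",(237+(p[0]-1.5)/4,180+(p[1]-1.5)/4),z)
n=np.linalg.norm
L=[f(p,.06) for p in[(82,62),(40,268),(696,403),(735,193)]]
P=[f(p,.066) for p in[(158,95),(395,150),(358,315),(120,262)]]
for p in L+P:print(p.round(4))
print("ledge dims",n(L[0]-L[1]),n(L[1]-L[2]),"plate",n(P[0]-P[1]),n(P[1]-P[2]))
for nm,d in(("near edge",L[1]-L[2]),("far",L[0]-L[3]),("pl",P[0]-P[1]),("pl2",P[3]-P[2]),("end",L[0]-L[1]),("plend",P[0]-P[3])):
    print(nm,np.degrees(np.arctan2(d[1],d[0])))
e=(L[0]+L[1])/2;pm=sum(P)/4;h=f((652,254),.036)
print("end",e,"mid",sum(L)/4,"plate",pm,"hub",h,"hole",f((258,205),.063),"catch",f((45,158),.07))
E
```

```text
[0.6747 0.1219 0.06  ]
[0.5561 0.1422 0.06  ]
[ 0.4874 -0.2315  0.06  ]
[ 0.6077 -0.253   0.06  ]
[0.6557 0.0776 0.066 ]
[ 0.6273 -0.0578  0.066 ]
[ 0.533  -0.0386  0.066 ]
[0.5601 0.0965 0.066 ]
ledge dims 0.12028121088314184 0.3799727092243587 plate 0.138374378685194 0.09624457640227163
near edge 79.58442531796676
far 79.86759954901801
pl 78.13356429937441
pl2 78.65753848915539
end -9.713366977338538
plend -11.17263442946855
end [0.61537658 0.13204999 0.06      ] mid [ 0.58145205 -0.05511075  0.06      ] plate [0.59401188 0.01941144 0.066     ] hub [ 0.57354077 -0.20964825  0.036     ] hole [0.59444046 0.01935371 0.063     ] catch [0.61777548 0.14014393 0.07      ]
```

```bash
python3 -m handwheel '[[[306,-410,-20],[0,0,-75.4],0],[[306,-410,-20],[0,0,-75.4],0],[[306,-410,-20],[0,0,-75.4],0],[[306,-410,-20],[0,0,-75.4],0],[[306,-410,-20],[0,0,-75.4],0],[[306,-410,-20],[0,0,-75.4],0],[[306,-410,-20],[0,0,-75.4],0],[[306,-410,-20],[0,0,-75.4],0]]'
```

```text
time_s: 0.77
tool_pos: [0.4624, 0.2981, 0.2316]
ee_rot: [[-0.131, 0.991, -0.002], [0.991, 0.131, -0.0], [0.0, -0.002, -1.0]]
ft_force: [1.4, 0.9, -0.3]
opening: 0.0
```

```bash
python3 -m handwheel '[[[106,-142,-30],[0,0,-17.7],0],[[106,-142,-30],[0,0,-17.7],0],[[106,-142,-30],[0,0,-17.7],0],[[106,-142,-30],[0,0,-17.7],0],[[106,-142,-30],[0,0,-17.7],0],[[106,-142,-30],[0,0,-17.7],0],[[106,-142,-30],[0,0,-17.7],0]]'; python3 - <<'E'
from h import *; import cv2
s=monitor.state();print(s["tool_pos"],s["ee_rot"])
cv2.imwrite("pics/w1.png",eyes.grab_frame("wrist")[:,:,::-1])
E
```

```text
time_s: 1.35
tool_pos: [0.5684, 0.1552, 0.2009]
ee_rot: [[0.179, 0.984, -0.003], [0.984, -0.179, 0.0], [-0.001, -0.003, -1.0]]
ft_force: [0.1, 0.8, 0.7]
opening: 0.0001
[0.56836934 0.15523824 0.20090309] [[ 1.79268701e-01  9.83795670e-01 -2.96864880e-03]
 [ 9.83800019e-01 -1.79269410e-01  2.78559696e-05]
 [-5.04783336e-04 -2.92555045e-03 -9.99995593e-01]]
```

View pics/w1.png

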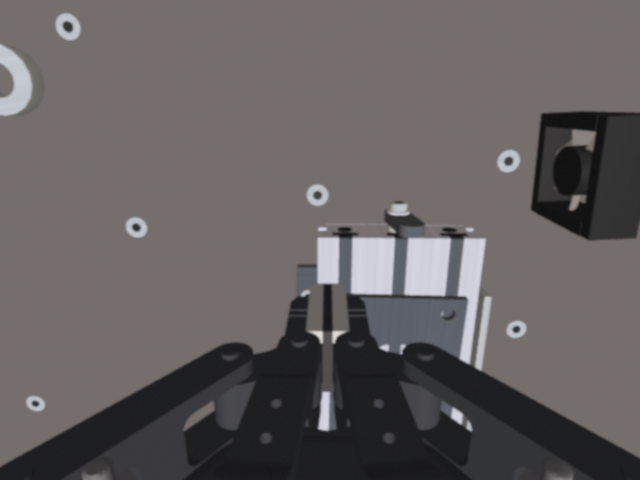

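The wrist view shows the ledge's end edge from (318,237) to (484,238), the catch at (412,230) and the plate's front edge at row 296. The fan at upper right is clear of the tool.

```bash
python3 - <<'E'
from h import *
a,b=ray("wrist",(318,237),.06),ray("wrist",(484,238),.06)
print(a,b,np.linalg.norm(a-b),(a+b)/2,"yaw",np.degrees(np.arctan2(*(b-a)[1::-1])))
print("plate front corner",ray("wrist",(466,297),.066),"catch tip back", ray("wrist",(412,235),.078))
E
```

```text
[0.55934401 0.1454309  0.06      ] [0.67591226 0.12389373 0.06      ] 0.11854115977591342 [0.61762814 0.13466232 0.06      ] yaw -10.467930609157676
plate front corner [0.65808811 0.08281325 0.066     ] catch tip back [0.62270968 0.14169468 0.078     ]
```

```bash
python3 -m handwheel '[[[7,2,-40],[0,0,0],0],[[7,2,-80],[0,0,0],0],[[7,2,-110],[0,0,0],0],[[7,2,-125],[0,0,0],0],[[7,2,-125],[0,0,0],0],[[7,2,-125],[0,0,0],0]]' && python3 -m handwheel '[[[10,-1.8,0],[0,0,0],0],[[17,-3,0],[0,0,0],0],[[24,-4.3,0],[0,0,0],0],[[31,-5.6,0],[0,0,0],0],[[38,-6.8,0],[0,0,0],0],[[44,-8,0],[0,0,0],0],[[50,-9,0],[0,0,0],0],[[53,-9.6,0],[0,0,0],0]]'; python3 - <<'E'
from h import *; import cv2
a=eyes.grab_frame("scene")[235:335,310:450,::-1];b=eyes.grab_frame("wrist")[:,:,::-1]
cv2.imwrite("pics/m1.png",cv2.hconcat([cv2.resize(a,(448,320),interpolation=cv2.INTER_CUBIC),cv2.resize(b[150:390,190:450],(347,320))]))
E
```

```text
time_s: 1.9
tool_pos: [0.5739, 0.1606, 0.0761]
ee_rot: [[0.174, 0.985, -0.004], [0.985, -0.174, 0.001], [0.001, -0.005, -1.0]]
ft_force: [0.1, 0.0, 0.3]
opening: 0.0001
time_s: 2.57
tool_pos: [0.6269, 0.151, 0.0757]
ee_rot: [[0.174, 0.985, -0.006], [0.985, -0.174, 0.001], [0.0, -0.006, -1.0]]
ft_force: [-2.7, 1.7, 0.9]
opening: 0.0001
```

View pics/m1.png

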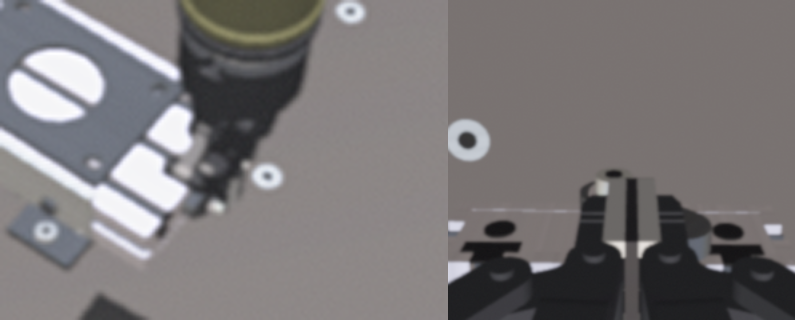

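The catch is leaning to the far side, against the finger at (695,235). Next I'll press it down.

```bash
python3 -m handwheel '[[[3,-2.5,0],[0,0,0],0],[[5,-3,-2],[0,0,0],0],[[5,-3,-5],[0,0,0],0],[[5,-3,-8],[0,0,0],0],[[5,-3,-10],[0,0,0],0],[[5,-3,-10],[0,0,0],0],[[5,-3,-10],[0,0,0],0]]'; python3 -m handwheel '[[[0,0,30],[0,0,0],0],[[-3,-12,60],[0,0,0],0],[[-10,-40,90],[0,0,0],0],[[-17,-80,120],[0,0,0],60],[[-25,-120,120],[0,0,0],60],[[-35,-160,120],[0,0,0],60],[[-43,-200,120],[0,0,0],60],[[-43,-200,120],[0,0,0],60]]'; python3 - <<'E'
from h import *; import cv2
a=eyes.grab_frame("scene")[225:325,310:450,::-1];b=eyes.grab_frame("wrist")[:,:,::-1]
print(monitor.state()["tool_pos"])
cv2.imwrite("pics/w2.png",b)
cv2.imwrite("pics/m2.png",cv2.hconcat([cv2.resize(a,(448,320),interpolation=cv2.INTER_CUBIC),cv2.resize(b,(347,320),interpolation=cv2.INTER_AREA)]))
E
```

```text
time_s: 3.25
tool_pos: [0.6335, 0.1472, 0.0662]
ee_rot: [[0.175, 0.985, -0.002], [0.985, -0.175, 0.001], [0.001, -0.002, -1.0]]
ft_force: [2.0, 0.4, 3.3]
opening: -0.0001
time_s: 3.92
tool_pos: [0.5879, -0.0632, 0.1865]
ee_rot: [[0.186, 0.983, -0.003], [0.983, -0.186, -0.005], [-0.006, -0.002, -1.0]]
ft_force: [0.2, -1.1, 0.3]
opening: 0.0593
[ 0.58941529 -0.05659408  0.18606974]
```

View pics/m2.png

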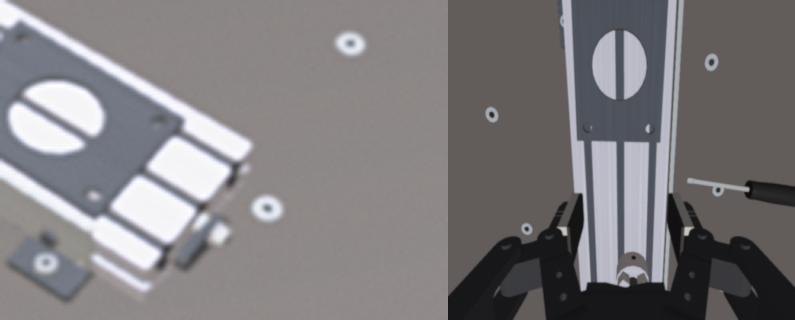

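The catch now lies towards the far side, from the bolt at crop (215,232) to its tip at about (185,265). In the wrist inset, the plate's rear corners are (577,140) and (661,141). The hub is at (630,265), behind the tool.

```bash
python3 - <<'E'
from h import *
ux=np.array([.984,-.179,0]);uy=np.array([.179,.984,0]);E0=np.array([.6165,.1333,.06])
c=eyes.camera_info("scene")
def proj(X):
    p=np.array(c["R"])@X+c["t"];return np.array([(c["fx"]*p[0]/p[2]+c["cx"]-310)*3.2,(c["fy"]*p[1]/p[2]+c["cy"]-225)*3.2]).round(0)
A=E0+uy*.01-np.array([0,0,.02])
for th in(1.0,1.2,1.4,1.57,1.7):print(th,proj(A+.038*(np.sin(th)*ux+np.cos(th)*np.array([0,0,1]))))
print("axis",proj(A),"endcorner",proj(E0+.06*ux),proj(E0-.06*ux))
loc=lambda p:np.array([(p-E0)@ux,(p-E0)@uy])*1e3
for q in((238,210),(393,211)):print("rear",loc(ray("wrist",q,.066)))
s=monitor.state();print("tcp",loc(s["tool_pos"]),s["tool_pos"],s["ee_rot"][:,1])
E
```

```text
1.0 [186. 245.]
1.2 [182. 255.]
1.4 [180. 264.]
1.57 [178. 270.]
1.7 [178. 273.]
axis [211. 230.] endcorner [147. 268.] [251. 143.]
rear [ -49.83769535 -179.14693361]
rear [  50.1253882 -179.9257001]
tcp [   7.33968192 -191.70393825] [ 0.58941529 -0.05659408  0.18606974] [ 0.98345393 -0.18113872 -0.00266886]
```

View pics/w2.png

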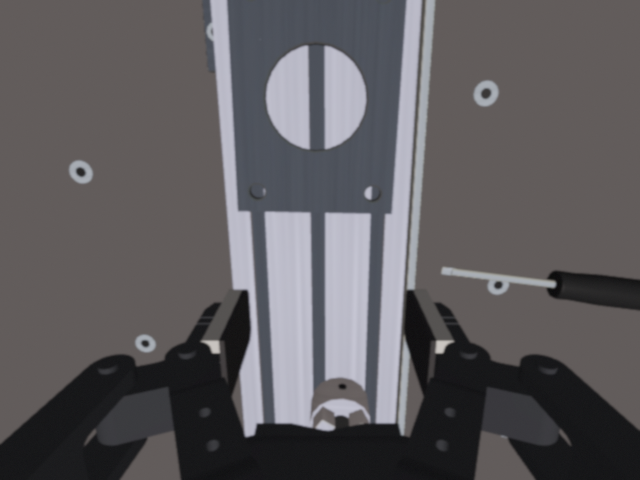

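Both checks agree with the catch at about 1.4 rad: the projected tip for that angle is (180,264). The plate's rear edge is at local y = -180 mm and is straight and centred. It has to move about 87 mm. I'll come down behind it, feeling for the ledge.

```bash
python3 -m handwheel '[[[-10.5,-16.7,-20],[0,0,0],60],[[-10.5,-16.7,-50],[0,0,0],60],[[-10.5,-16.7,-80],[0,0,0],60],[[-10.5,-16.7,-100],[0,0,0],60],[[-10.5,-16.7,-107],[0,0,0],60],[[-10.5,-16.7,-107],[0,0,0],60],[[-10.5,-16.7,-107],[0,0,0],60]]'; python3 -m handwheel '[[[0,0,-1],[0,0,0],60],[[0,0,-2],[0,0,0],60],[[0,0,-2.5],[0,0,0],60]]';python3 -m handwheel '[[[0,0,-1],[0,0,0],60],[[0,0,-2],[0,0,0],60],[[0,0,-2],[0,0,0],60]]'
```

```text
time_s: 4.6
tool_pos: [0.5794, -0.0724, 0.0793]
ee_rot: [[0.18, 0.984, -0.003], [0.984, -0.18, -0.0], [-0.001, -0.003, -1.0]]
ft_force: [-0.3, -0.8, 0.9]
opening: 0.0603
time_s: 4.85
tool_pos: [0.5801, -0.0722, 0.0779]
ee_rot: [[0.18, 0.984, -0.001], [0.984, -0.18, -0.0], [-0.001, -0.001, -1.0]]
ft_force: [-0.4, -0.1, -0.2]
opening: 0.0601
time_s: 5.1
tool_pos: [0.5802, -0.0722, 0.0761]
ee_rot: [[0.18, 0.984, -0.0], [0.984, -0.18, -0.0], [-0.0, -0.0, -1.0]]
ft_force: [0.1, 0.3, 0.2]
opening: 0.0601
```

```bash
for i in 1 2; do python3 -m handwheel '[[[0,0,-0.7],[0,0,0],60],[[0,0,-1.5],[0,0,0],60],[[0,0,-2],[0,0,0],60],[[0,0,-2],[0,0,0],60]]'|egrep 'pos|force';done
```

```text
tool_pos: [0.5801, -0.0722, 0.0739]
ft_force: [0.5, -0.8, 0.4]
tool_pos: [0.58, -0.0722, 0.0718]
ft_force: [-0.2, -0.2, 0.0]
```

```bash
for i in 1 2 3; do python3 -m handwheel '[[[0,0,-0.5],[0,0,0],60],[[0,0,-1],[0,0,0],60],[[0,0,-1.2],[0,0,0],60],[[0,0,-1.2],[0,0,0],60]]'|egrep 'pos|force';done
```

```text
tool_pos: [0.58, -0.0722, 0.0705]
ft_force: [-0.4, -0.6, 0.2]
tool_pos: [0.5799, -0.0722, 0.0692]
ft_force: [0.3, 0.4, 0.2]
tool_pos: [0.58, -0.0722, 0.069]
ft_force: [-2.9, 0.7, 10.3]
```

The fingers touch the ledge at TCP z = 0.069. I'll raise them 2.3 mm and start a slow push.

```bash
python3 -m handwheel '[[[0,0,2.3],[0,0,0],60],[[0,0,2.3],[0,0,0],60],[[0.5,3,2.3],[0,0,0],60],[[1.1,6,2.3],[0,0,0],60],[[1.6,9,2.3],[0,0,0],60],[[2.1,12,2.3],[0,0,0],60],[[2.4,13.5,2.3],[0,0,0],60],[[2.7,15,2.3],[0,0,0],60]]'|egrep 'pos|force'
for i in 1 2 3; do python3 -m handwheel '[[[0.3,1.5,0],[0,0,0],60],[[0.5,3,0],[0,0,0],60],[[0.8,4.5,0],[0,0,0],60],[[1.1,6,0],[0,0,0],60],[[1.35,7.5,0],[0,0,0],60],[[1.6,9,0],[0,0,0],60],[[1.9,10.5,0],[0,0,0],60],[[2.2,12,0],[0,0,0],60]]'|egrep 'pos|force';done
```

```text
tool_pos: [0.5828, -0.0574, 0.0712]
ft_force: [0.3, -1.9, -0.8]
tool_pos: [0.5849, -0.0452, 0.0712]
ft_force: [-1.3, -2.3, -0.2]
tool_pos: [0.5871, -0.033, 0.0711]
ft_force: [-0.0, -2.3, -0.6]
tool_pos: [0.5893, -0.0209, 0.0711]
ft_force: [-0.4, -2.7, 0.1]
```

```bash
python3 - <<'E'
from h import *; import cv2
cv2.imwrite("pics/w3.png",eyes.grab_frame("wrist")[:,:,::-1])
E
```

```text
(no output)
```

View pics/w3.png

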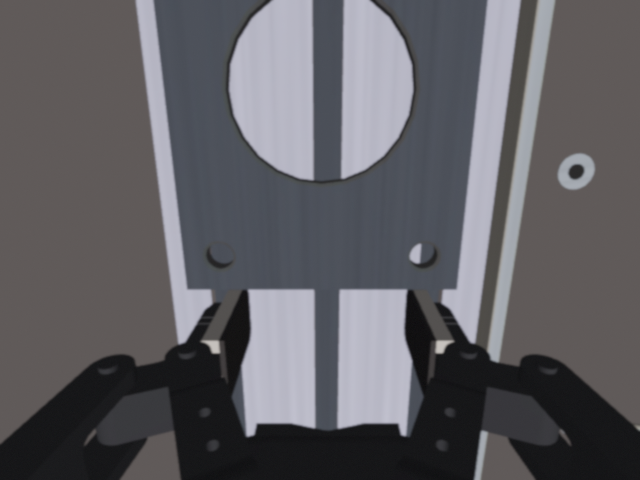

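The plate is straight and seated against both fingertips, with its rear edge at row 289 from column 188 to 457.

```bash
python3 - <<'E'
from h import *
ux=np.array([.984,-.179,0]);uy=np.array([.179,.984,0]);E0=np.array([.6165,.1333,.06])
loc=lambda p:np.array([(p-E0)@ux,(p-E0)@uy])*1e3
for q in((188,289.5),(457,289.5)):print(loc(ray("wrist",q,.066)))
print(loc(monitor.state()["tool_pos"]))
E
```

```text
[ -49.80431425 -143.65794032]
[  49.29542576 -143.62779923]
[   0.82292345 -156.1233391 ]
```

```bash

for i in 1 2 3; do python3 -m handwheel '[[[0.3,1.5,0],[0,0,0],60],[[0.5,3,0],[0,0,0],60],[[0.8,4.5,0],[0,0,0],60],[[1.1,6,0],[0,0,0],60],[[1.35,7.5,0],[0,0,0],60],[[1.6,9,0],[0,0,0],60],[[1.9,10.5,0],[0,0,0],60],[[2.2,12,0],[0,0,0],60]]'|egrep 'pos|force';done
python3 -m handwheel '[[[0.3,1.5,0],[0,0,0],60],[[0.5,3,0],[0,0,0],60],[[0.8,4.5,0],[0,0,0],60],[[1.1,6,0],[0,0,0],60],[[1.4,8,0],[0,0,0],60],[[1.4,8,0],[0,0,0],60]]'
python3 - <<'E'
from h import *; import cv2
ux=np.array([.984,-.179,0]);uy=np.array([.179,.984,0]);E0=np.array([.6165,.1333,.06])
p=monitor.state()["tool_pos"];print([(p-E0)@ux,(p-E0)@uy])
b=eyes.grab_frame("wrist")[:,:,::-1];t=eyes.grab_frame("top")[180:290,230:350,::-1]
cv2.imwrite("pics/m4.png",cv2.hconcat([cv2.resize(t,(480,440),interpolation=cv2.INTER_CUBIC),cv2.resize(b[20:460,160:480],(320,440))]))
E
```

```text
tool_pos: [0.5916, -0.0083, 0.0711]
ft_force: [-0.8, -2.5, 0.6]
tool_pos: [0.5938, 0.0038, 0.0711]
ft_force: [-0.6, -2.9, 0.3]
tool_pos: [0.596, 0.016, 0.0711]
ft_force: [-1.1, -1.3, 0.4]
time_s: 11.98
tool_pos: [0.5975, 0.0247, 0.0711]
ee_rot: [[0.179, 0.984, -0.001], [0.984, -0.179, -0.0], [-0.0, -0.001, -1.0]]
ft_force: [0.1, -1.3, 0.2]
opening: 0.0601
[np.float64(0.0007947689608864627), np.float64(-0.1102826467423546)]
```

View pics/m4.png

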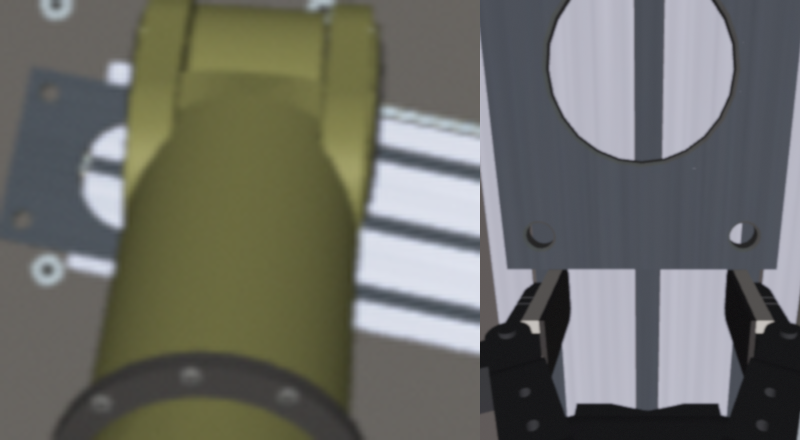

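The plate is straight and still against both fingers. By tool position it overhangs about 42 mm, so I'll push the last 4.5 mm, then back off and raise the arm clear.

```bash

python3 -m handwheel '[[[0.2,1,0],[0,0,0],60],[[0.4,2.2,0],[0,0,0],60],[[0.6,3.3,0],[0,0,0],60],[[0.8,4.4,0],[0,0,0],60],[[0.8,4.4,0],[0,0,0],60],[[0.8,4.4,0],[0,0,0],60]]'
python3 -m handwheel '[[[-0.4,-2,0],[0,0,0],60],[[-1.8,-10,0],[0,0,0],60],[[-3.6,-20,0],[0,0,0],60],[[-4.5,-25,15],[0,0,0],60],[[-4.5,-25,50],[0,0,0],60],[[-4.5,-25,90],[0,0,0],60],[[-4.5,-25,130],[0,0,0],60],[[-4.5,-25,160],[0,0,0],60]]'
python3 -m handwheel '[[[-40,0,10],[0,0,0],60],[[-80,0,20],[0,0,0],60],[[-120,0,30],[0,0,0],60],[[-150,0,30],[0,0,0],60],[[-170,0,30],[0,0,0],60],[[-170,0,30],[0,0,0],60]]'
python3 - <<'E'
from h import *; import cv2
t=eyes.grab_frame("top")[:,:,::-1];cv2.imwrite("pics/top5.png",t)
s=eyes.grab_frame("scene")[:,:,::-1];cv2.imwrite("pics/scene5.png",s)
a=cv2.resize(t[180:290,225:435],(800,419),interpolation=cv2.INTER_CUBIC)
cv2.imwrite("pics/m5.png",a)
E
```

```text
time_s: 12.58
tool_pos: [0.5984, 0.0293, 0.0711]
ee_rot: [[0.179, 0.984, -0.001], [0.984, -0.179, 0.0], [0.0, -0.001, -1.0]]
ft_force: [0.2, -1.1, 0.1]
opening: 0.0598
time_s: 13.25
tool_pos: [0.5941, 0.0028, 0.2346]
ee_rot: [[0.18, 0.984, 0.002], [0.984, -0.18, 0.0], [0.001, 0.002, -1.0]]
ft_force: [0.7, 1.1, -0.1]
opening: 0.06
time_s: 13.75
tool_pos: [0.4198, 0.0017, 0.265]
ee_rot: [[0.181, 0.983, 0.001], [0.983, -0.181, 0.001], [0.001, 0.001, -1.0]]
ft_force: [-1.8, -0.2, -1.3]
opening: 0.06
```

View pics/m5.png

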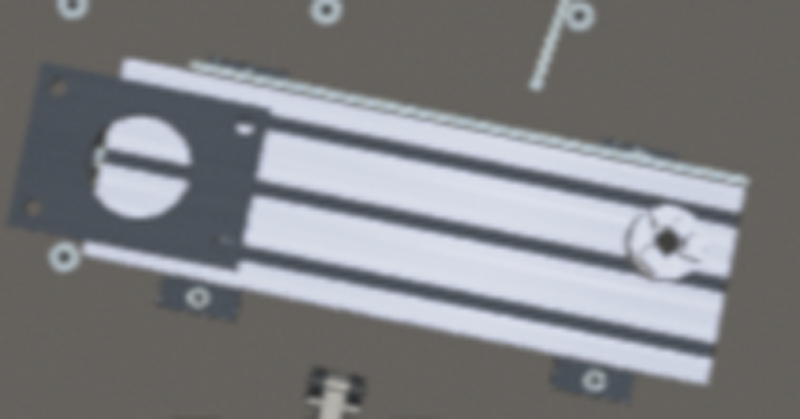

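View pics/scene5.png

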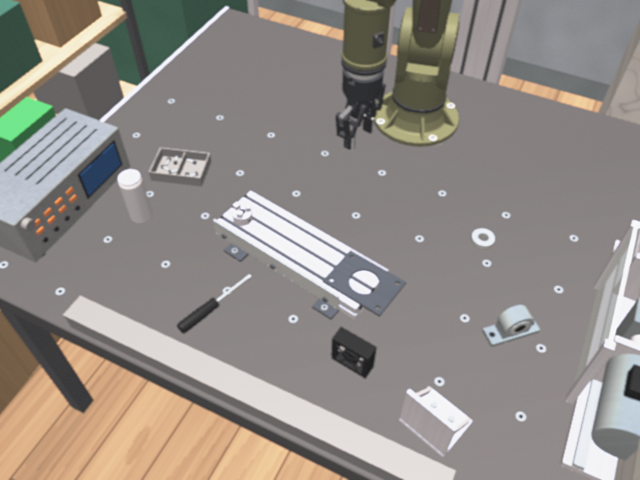

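The plate is on the ledge and straight, with corners at crop (43,64), (10,225), (238,270) and (270,108). The ledge's end corners are at (122,60) and (84,248). I'll check the overhang.

```bash
python3 - <<'E'
from h import *; import cv2
f=lambda p,z:ray("top",(225+p[0]/3.81-.4,180+p[1]/3.81-.4),z)
a,b=f((122,60),.06),f((84,248),.06);P=[f(p,.066) for p in[(43,64),(10,225),(238,270),(270,108)]]
uy=np.array([.179,.984,0]);ux=np.array([.984,-.179,0]);e=(a+b)/2
for p in P:print(((p-e)@ux*1e3).round(1),((p-e)@uy*1e3).round(1))
d=cv2.absdiff(cv2.imread("pics/scene0.png"),cv2.imread("pics/scene5.png")).max(2)
d[:150,330:]=0;print(cv2.connectedComponentsWithStats((d>40).astype("uint8"))[2])
E
```

```text
44.9 45.6
-53.3 44.3
-52.4 -93.6
46.3 -92.5
[[     0      0    640    480 305278]
 [   632    150      8     16     50]
 [   639    157      1      1      1]
 [   635    162      5      9     23]
 [   290    231     59     47    947]
 [   350    251     38     24    163]
 [   287    259     74     46    193]
 [   336    260      7      8     32]
 [   331    268      6      5     18]
 [   362    268     26     15     84]
 [   348    271     13     12     50]
 [   329    279      5      3     15]
 [   396    281      4      2      5]
 [   338    285      3      3      6]
 [   345    284     24     17    154]
 [   381    286      1      1      1]
 [   388    286     12      9     77]
 [   373    289      1      1      1]
 [   372    290     10     12     62]
 [   370    295      2      2      4]
 [   362    302      1      2      2]
 [   363    304     17     12     31]
 [   377    305      2      2      3]]
```

The overhang measures about 45–46 mm, against a target of 46.7 mm. Only the plate and catch region changed in the scene view, so I'm handing in.

```bash
python3 -c "
from bench import workorder;print(workorder.finish_job())"
```

```text
the job is handed in; nothing more can be done
None
```

I pushed the turn-catch over to the far side, then slid the flange plate along the ledge with both open fingers, and handed the job in at about 14 s on the robot clock.

- **Catch:** after the push it lay at about 1.4 rad by its projected tip position in the scene view, where 1.2 is enough. The plate covers it in the last pictures, so I didn't see it again.
- **Overhang:** the top view gave about 45 mm past the end and the tool position about 46–47 mm, against the 46.7 mm target.
- **Plate pose:** it lies flat on the ledge and within about 1° of straight. The top view has it roughly 4 mm towards the robot side of the middle line, while the wrist camera had it centred. I didn't resolve that difference.
- **Forces:** the highest wrist force I read was about 11 N, when the fingers touched the ledge to find its height. Readings while pushing the plate stayed around 3 N.
- **Everything else:** comparing the first and last scene pictures, only the plate and catch area changed, apart from the arm. The hub and the loose things had not moved. The arm ended clear of everything.

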